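# Hold a drive pulley on the flat of its shaft for the set-screw driver

### The arm

A 6-joint arm with a two-finger parallel gripper is mounted at the origin on the work surface. World frame = base frame: x ahead of the robot, y to its left, z up, the work surface at z = 0. Lengths are in m, angles in rad, forces in N, time in s.
With the tool pointing down it reaches from about 0.25 to 0.8 m from the base axis. Payload 8.5 kg.
Tool frame: the origin (TCP) lies where the fingers leave the gripper's body, on its centre line; the fingertips stand 73 mm ahead of it and the grasp point (between the pads) lies 54 mm ahead of it; z points along the fingers, y is the direction in which the jaws open and shut (so a half turn about z gives the same grasp; the last joint's range is limited). The gripper opens to 85 mm and grips with 20 to 120 N. Pads are 22 mm wide; open, the fingers measure 114 mm over their backs; the gripper's body (76 mm by 85 mm) begins 54 mm behind the grasp point. The pads swing forward as they close: fully open they stand 13 mm farther back than shut.
Start: joints at [1.293, 0.238, -0.013, 1.319, 0, 1.571], TCP at [0.144, 0.505, 0.304] pointing down, gripper open.
Joint ranges: [-2.66, 2.66], [-1.03, 1.9], [-1.14, 1.46], [-1.82, 2.27], [-1.45, 1.34], [-3.14, 3.14]. Speed limits (rad/s): [2.22, 2.22, 2.79, 3.14, 3.14, 3.14].

### API

Orientations are given as a 3x3 rotation matrix whose columns are the frame's x, y, z axes.
In Python, from rig import manip gives the robot as it stands. The module is installed in compiled form; this text tells all that it offers.
- The arm moves only by the shell command python3 -m jog 'ROWS'. ROWS is JSON, a list of rows, each a list of 3 entries, a list of its own where there are three numbers: the shift along the tool's x, y, z in cm, then the turn, a rotation vector about the tool's x, y, z in rad, then the closure, from 0 (fully open) to 1 (shut). A call has 1 to 8 rows; each row shifts and turns the commanded pose from where the row before left it, along the tool's axes as they then stand; what a row does not reach is not made up. A row lasts 1/8 s, in which the tool goes at most 62.5 mm and 10.7 degrees, less where a joint would pass 70% of its speed; a pose out of reach is approached as far as the arm can. A call with a gripper value outside its range is refused whole. The fingers move at their own pace and stop on an object; the grip force is fixed at half the most. Time passes only in rows, so rows that do not move let the fingers close. It gives the time, the measured TCP pose, the force and the opening at its end, in the units of the state.
- manip.get_obs(): the state, without advancing time (a new reading comes with each control period).
- manip.get_image(name): name is "scene" or "side" or "wrist"; returns the picture (420x560x3 uint8, blue, green, red); there is no depth.
- manip.camera_model(name): a dict with "vfov" (degrees; the focal length in pixels is half the picture's height over the tangent of half this angle, whatever the lens; pixels are square), "cx", "cy" (the principal point, pixels), "extrinsics" (4x4, takes a point from world to camera coordinates); the wrist camera has in their place "hand_eye" (4x4, takes a point from camera to tool coordinates, whose origin is the TCP and whose axes are the flange's). Camera axes: x right, y up, looking along -z (the intrinsics and any distortion apply to the point x, -y, -z); pixel columns grow to the right and rows downward; lengths in m; the calibration is good to about 2 mm. A picture is of the moment at which its call begins: read the wrist's pose just before it. camera_model takes no time and is no camera call.
- manip.close_job(): hands the job in, once; it reports no verdict.
The state is a dict: "time": time; "joint_pos": joint angles; "qvel": joint speeds; "effort": joint torques, N m; "position": TCP position; "tool_rot": TCP orientation; "force": force on the tool from outside, world axes, zero at the start; "moment": the same for the moment, N m; "width": finger opening in m.
Only numpy, scipy, OpenCV 4.12 (cv2) and the standard library are available. Lean on these libraries where they do the work, as an engineer would, in place of code of your own. Each camera call takes 0.05 s, during which the arm holds its last target.

### The job

Fit the drive pulley (the toothed one with a hub and a clamping screw) to the bare upright shaft of the belt stage: first pinch the shaft end so that your fingers feel its flat, turning the shaft until that flat squarely faces the driver bit and is felt between the fingers there. Then let go of the shaft, fetch the pulley from the mat and slide it onto the shaft, hub up, with its screw over the flat and pointing at the bit. Finish while still holding the pulley there in the fingers, clear of the bearing and with its teeth level with those of the idler beside it, ready for the driver; leave the other loose parts where they lie.

Things in the scene. Friction and masses are not known exactly. Their poses are not given: they have to be found in the camera images.
- stage: Belt stage, fixed: two 250 x 310 mm aluminium plates (centre 55 mm along +x, 65 mm along -y from here), the upper one's top 95 mm above the bench. Origin on the bench under the shaft's axis, z up. The driver unit lies on the shaft's -y side, 34 mm wide, up to 184 mm above the bench from y = -215 to -105 mm, then nose and bit, which point along +y at the shaft. Idler 115 mm along +x.
- shaft_axis (a point): Centre of the upper end of the bare upright shaft, 193 mm above the bench; axes as the stage's, not turning with the shaft. The shaft is steel, 20 mm in diameter with a 2.5 mm chamfer at its end, and stands 76 mm out of a bearing housing (top 117 mm above the bench). It turns without end, stiffly (0.08 N m of friction), and stays where it is left.
- flat: The flat ground on the shaft's side, 14 mm wide, 50 mm long from the shaft's end down; it turns with the shaft. Origin in the middle of its face, 7 mm from the axis, 26 mm below the shaft's end; z up, -y points straight out of the flat. Pinched across the flat the shaft measures 17 mm, elsewhere up to 20 mm. It faces the bit when this -y and the stage's -y agree.
- bit_tip (a point): Tip of the driver's 6 mm hex bit, fixed on the stage 52 mm along -y from the shaft's axis, 162 mm above the bench. It does not move.
- idler_teeth (a point): Centre of the toothed rim of the idler (a plain flanged pulley, 61 mm across, 24 mm high, on the stage), 141 mm above the bench. The idler's top screw reaches 158 mm above the bench.
- pulley_mid (a point): Centre of the drive pulley, on its axis, half-way up its 42 mm. Aluminium, 140 to 280 g, hub up on the mat: toothed rim with flanges 61 mm across from 0 to 24 mm above its underside, then a plain hub 38 mm across from 24 to 42 mm, to grip. Bore 22 mm right through, no stop. z up, -y points along the clamping screw. The only part on the mat with a hub.
- pulley_teeth (a point): Centre of the pulley's toothed rim, on its axis, 12 mm above its underside; axes as the pulley's. To be level with idler_teeth at the end.
- screw_head (a point): Outer face of the head of the pulley's clamping screw (9 mm across, sticking out of the hub), 31 mm along the pulley's -y from its axis and 34 mm above its underside.
- mat: Black rubber mat, 270 x 330 x 3 mm (x, y, z), fixed on the bench; origin under its centre. The pulley, a spare idler, a shaft collar, a hex key and tweezers lie on it.
- spare_idler: Bystander on the mat: flanged toothed idler without a hub, 61 mm across, 24 mm high; origin under its centre.
- shaft_collar: Bystander on the mat: steel collar, 42 mm across, 13 mm high; origin under its centre.
- hex_key: Bystander on the mat: bent hex key, 95 mm long, 5 mm thick.
- tweezers: Bystander on the mat: steel tweezers, 130 mm long, 8 mm high.
- bearing: Bystander on the stage's upper plate: ball bearing, 42 mm across, 12 mm high; origin under its centre.
- bottle: Bystander on the bench: clear bottle, 52 mm across, 110 mm high; origin under its centre.
- caliper: Bystander on the bench: caliper, 205 mm long along its y, 12 mm high.
There are look-alikes about, which are no part of the job. What is shaped like the part that bears pulley_mid but black or turquoise is not meant.

How it is judged:
On the way, in this order (a step that is already met when the one before it is completed fails the run):
1. the fingers feel the flat of the shaft while it faces the driver bit (within 0.22 rad) (angle between the x axis of flat and the x axis of stage, either way round below 0.22 rad and y of flat in the frame of stage below 0 m and contact force between the fingers and flat above 2 N), for 0.2 s.
2. after that, the pulley is slid over the shaft (within 5 mm of its axis, its middle at least 20 mm below the shaft's end) (horizontal distance between pulley_mid and shaft_axis below 0.005 m and z of pulley_mid in the frame of shaft_axis below -0.02 m), for 0.1 s.
At the end, for the whole second after the job is handed in: Flat facing the bit (0.22 rad); pulley upright on the shaft (4 mm, 0.1 rad), its teeth level with the idler's (4 mm), so clear of the bearing; screw head within 7 mm of the bit's line and 8 mm of the flat's middle, on the bit's side; fingers gripping the pulley (over 4 N), still (angle between the x axis of flat and the x axis of stage, either way round below 0.22 rad and y of flat in the frame of stage below 0 m and horizontal distance between pulley_mid and shaft_axis below 0.004 m and z of pulley_teeth in the frame of idler_teeth between -0.004 and 0.004 m and angle between pulley_mid's own z axis and vertical below 0.1 rad and x of screw_head in the frame of stage between -0.007 and 0.007 m and y of screw_head in the frame of stage below -0.02 m and x of screw_head in the frame of flat between -0.008 and 0.008 m and contact force between the fingers and pulley above 4 N and linear speed of pulley below 0.02 m/s); the arm keeps its last pose, push and grip.
It fails at once if another loose part is pushed more than 30 mm from where it lay (distance of any of spare_idler, shaft_collar, hex_key, tweezers, bearing, bottle, caliper from where it was at the start of the episode above 0.03 m).
It also fails if it takes over 72 s, if anything falls off the work surface, if the arm or the gripper's body presses on something with over 40 N, if the wrist force passes 120 N, or if a joint passes its speed limit or range.

## Working session

There is one attempt and no reset: what is moved stays moved. The work goes in short steps, Python scripts to look and compute and a shell command to move; the robot and the scene stay as the last step left them, time stands still between calls to the robot, and variables do not carry over. Pictures are saved under pics/ and viewed, and the job is handed in when it is done.

```bash
mkdir -p pics; cat > h.py <<'E'
import numpy as np,cv2
from rig import manip
def snap(n,f):
    o=manip.get_obs(); im=manip.get_image(n); cv2.imwrite('pics/'+f,im); return o,im
E
python3 - <<'E'
from h import *
o,_=snap('scene','s0.png');snap('side','d0.png');snap('wrist','w0.png')
for k,v in o.items(): print(k,np.round(v,3).tolist())
for n in('scene','side','wrist'):
    print(n,{k:np.round(v,4).tolist() if not isinstance(v,str) else v for k,v in manip.camera_model(n).items()})
E
```

```text
time 0.0
joint_pos [1.293, 0.239, -0.014, 1.319, 0.0, 1.571]
qvel [0.0, 0.002, -0.0, -0.001, -0.001, -0.0]
effort [0.0, -53.878, 34.644, 0.018, 0.0, 0.0]
position [0.144, 0.505, 0.303]
tool_rot [[-0.962, 0.274, -0.0], [0.274, 0.962, -0.001], [0.0, -0.001, -1.0]]
force [0.443, -0.315, -0.021]
moment [0.023, 0.011, 0.018]
width 0.085
scene {'vfov': 52.1589, 'cx': 280.1172, 'cy': 207.401, 'extrinsics': [[-0.2148, 0.9766, 0.0134, 0.036], [-0.8029, -0.1844, 0.5669, 0.3683], [0.5561, 0.111, 0.8237, -1.3914], [0.0, 0.0, 0.0, 1.0]]}
side {'vfov': 51.8486, 'cx': 283.792, 'cy': 206.8681, 'extrinsics': [[-0.9954, -0.0949, 0.0155, 0.5314], [0.0676, -0.5755, 0.815, -0.0952], [-0.0684, 0.8123, 0.5792, -1.3439], [0.0, 0.0, 0.0, 1.0]]}
wrist {'vfov': 64.5746, 'cx': 279.772, 'cy': 206.7644, 'hand_eye': [[-0.0001, 0.9528, 0.3034, 0.077], [1.0, 0.0002, -0.0001, 0.0007], [-0.0002, 0.3034, -0.9528, -0.0704], [0.0, 0.0, 0.0, 1.0]]}
```

View pics/s0.png

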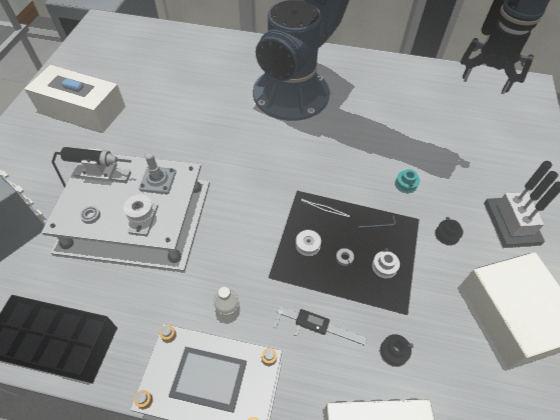

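View pics/d0.png

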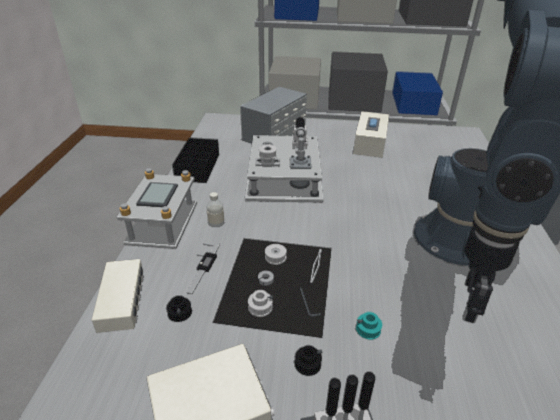

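View pics/w0.png

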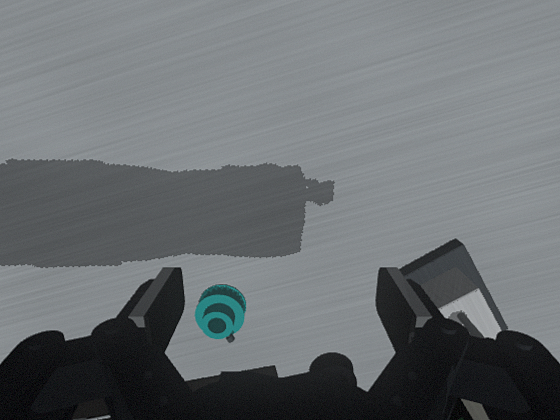

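```bash
python3 - <<'E'
from h import *
s=cv2.imread('pics/s0.png');d=cv2.imread('pics/d0.png')
def c(im,x,y,w,h,f,n): cv2.imwrite('pics/'+n,cv2.resize(im[y:y+h,x:x+w],None,fx=f,fy=f,interpolation=cv2.INTER_CUBIC))
c(s,40,135,180,135,4,'c1.png');c(d,235,105,100,100,6,'c2.png');c(s,265,185,160,120,5,'c3.png');c(d,215,235,125,100,6,'c4.png')
print(manip.camera_model('scene').keys(),manip.camera_model('wrist').keys(),manip.get_obs()['time'])
E
```

```text
dict_keys(['vfov', 'cx', 'cy', 'extrinsics']) dict_keys(['vfov', 'cx', 'cy', 'hand_eye']) 0.15
```

View pics/c1.png

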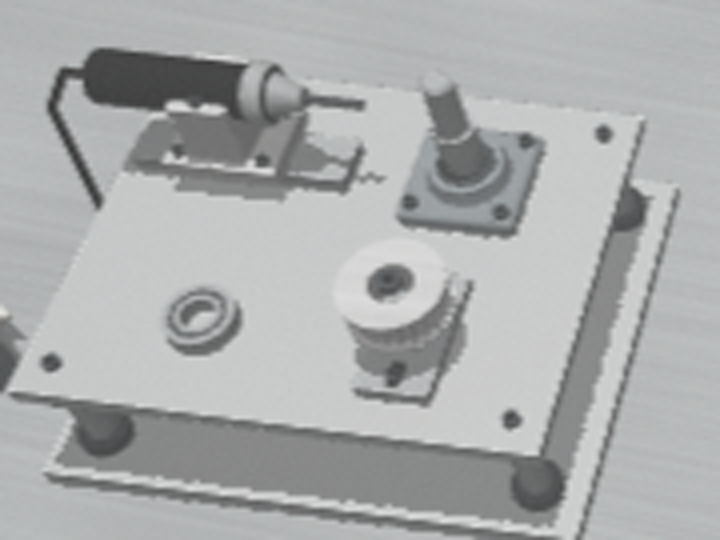

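View pics/c2.png

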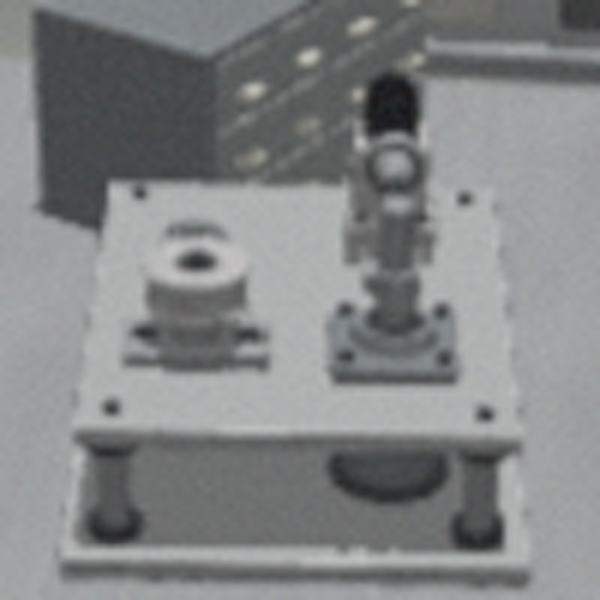

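View pics/c3.png

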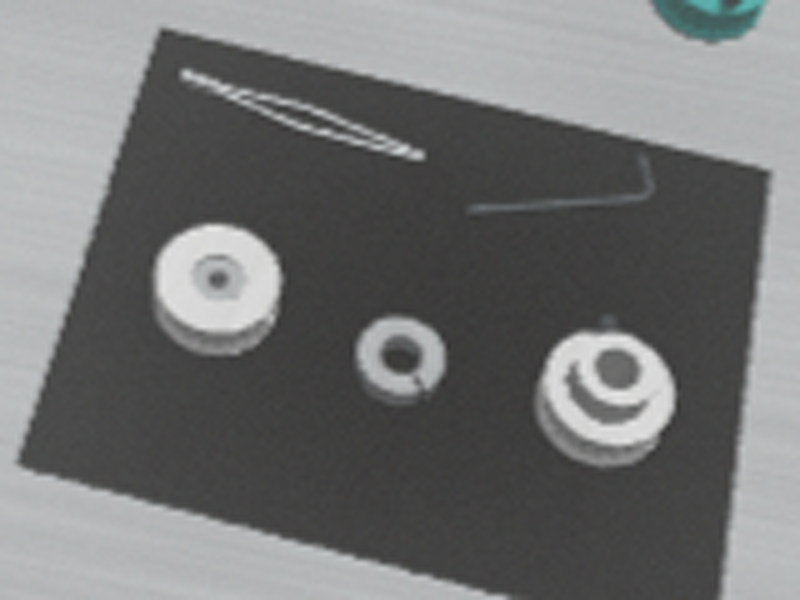

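View pics/c4.png

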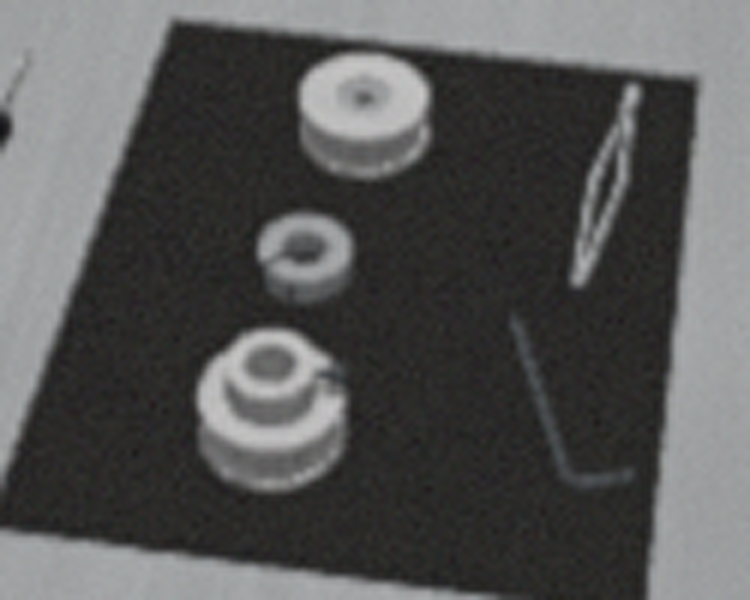

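```bash
cat >> h.py <<'E'
from scipy.optimize import least_squares
def proj(n,P,cm=None,obs=None):
    cm=cm or manip.camera_model(n); f=210/np.tan(np.radians(cm['vfov'])/2)
    P=np.atleast_2d(P)
    if 'extrinsics' in cm: E=np.array(cm['extrinsics'])
    else:
        T=np.eye(4);T[:3,:3]=obs['tool_rot'];T[:3,3]=obs['position'];E=np.linalg.inv(T@np.array(cm['hand_eye']))
    c=P@E[:3,:3].T+E[:3,3]
    return np.c_[cm['cx']+f*c[:,0]/-c[:,2],cm['cy']-f*c[:,1]/-c[:,2]]
def st(p,P):
    c,s=np.cos(p[2]),np.sin(p[2]);P=np.atleast_2d(P)
    return np.c_[p[0]+c*P[:,0]-s*P[:,1],p[1]+s*P[:,0]+c*P[:,1],P[:,2]]
E
python3 - <<'E'
from h import *
C1=lambda x,y:(40+x/4,135+y/4)
C2=lambda x,y:(235+x/6,105+y/6)
scene=[((-.070,.090,.095),C1(645,118)),((.180,.090,.095),C1(545,457)),((.180,-.220,.095),C1(10,393)),((0,0,.193),C1(435,78)),((0,-.052,.162),C1(365,104)),((.115,0,.153),C1(392,285))]
side=[((-.07,.09,.095),C2(522,437)),((.18,.09,.095),C2(75,433)),((.18,-.22,.095),C2(108,183)),((.115,0,.153),C2(196,262))]
def r(p): 
    o=[]
    for n,l in(('scene',scene),('side',side)):
        o.append(proj(n,st(p,[a for a,_ in l]))-np.array([b for _,b in l]))
    return np.vstack(o)
s=least_squares(lambda p:r(p).ravel(),[.3,-.4,0],loss='soft_l1');print(s.x);print(r(s.x).round(1).tolist())
for n in('scene','side'):print(n,proj(n,st(s.x,[(0,0,.193),(0,0,.117)])))
# pulley
a=[('scene',(265+612/5,185+366/5)),('side',(215+268/6,235+362/6))]
t=least_squares(lambda q:np.concatenate([proj(n,[[q[0],q[1],.045]])[0]-b for n,b in a]),[.5,.3]);print(t.x,t.fun)
a=[('scene',(265+608/5,185+324/5)),('side',(215+335/6,235+378/6))]
u=least_squares(lambda q:np.concatenate([proj(n,[[q[0],q[1],.037]])[0]-b for n,b in a]),[.5,.3]);print(u.x,u.fun,u.x-t.x)
E
```

```text
[ 0.49953143 -0.23482794  0.09340602]
[[-0.0, -0.9], [-0.5, -0.3], [-0.4, 0.0], [1.0, 0.4], [0.1, 0.5], [0.7, -0.4], [0.1, -0.3], [-0.4, -0.7], [-0.3, -0.4], [-0.3, -0.2]]
scene [[149.7301937  154.91085859]
 [157.1360014  175.77891181]]
side [[301.41283024 138.38576532]
 [300.55644953 158.22132673]]
[0.56098128 0.34411415] [ 0.46572754  0.47255963  0.46273839 -0.7199586 ]
[0.53358485 0.34216314] [ 0.57062158  0.32034033  0.31329696 -0.84247843] [-0.02739643 -0.00195102]
```

```bash
cat >> h.py <<'E'
S=(0.4995,-0.2348,0.0934)
def plan(xyz,yang,n,obs=None):
    """rows for straight-down tool to go to xyz with jaw axis angle yang (world) in n rows"""
    o=obs or manip.get_obs(); p=np.array(o['position']);R=np.array(o['tool_rot'])
    from scipy.spatial.transform import Rotation as Ro
    G=np.zeros((3,3));G[:,2]=(0,0,-1);G[:,1]=(np.cos(yang),np.sin(yang),0);G[:,0]=np.cross(G[:,1],G[:,2])
    rv=Ro.from_matrix(R.T@G).as_rotvec()
    if abs(rv[2])>np.pi*0.97: print('ambiguous turn')
    stp=(np.array(xyz)-p)/n
    for i in range(n):
        s=R.T@stp*100; print([s.round(2).tolist(),(rv/n).round(3).tolist()])
        R=R@Ro.from_rotvec(rv/n).as_matrix()
def stt():
    o=manip.get_obs();R=np.array(o['tool_rot']);print('t',round(o['time'],2),'p',np.round(o['position'],4),'yang',round(float(np.arctan2(R[1,1],R[0,1])),4),'tilt',R[:2,2].round(4),'F',np.round(o['force'],1),'w',round(o['width'],4),'q',np.round(o['joint_pos'],2));return o
E
python3 -c "
from h import *
plan((.493,-.248,.315),-.44,16)"
```

```text
[[-3.39, -3.93, -0.07], [-0.0, 0.0, 0.108]]
[[-3.79, -3.54, -0.07], [-0.0, 0.0, 0.108]]
[[-4.15, -3.11, -0.07], [-0.0, 0.0, 0.108]]
[[-4.46, -2.64, -0.07], [-0.0, 0.0, 0.108]]
[[-4.72, -2.14, -0.07], [-0.0, 0.0, 0.108]]
[[-4.93, -1.62, -0.07], [-0.0, 0.0, 0.108]]
[[-5.07, -1.08, -0.07], [-0.0, 0.0, 0.108]]
[[-5.16, -0.52, -0.07], [-0.0, 0.0, 0.108]]
[[-5.19, 0.04, -0.07], [-0.0, 0.0, 0.108]]
[[-5.15, 0.6, -0.07], [-0.0, 0.0, 0.108]]
[[-5.06, 1.15, -0.07], [-0.0, 0.0, 0.108]]
[[-4.9, 1.69, -0.07], [-0.0, 0.0, 0.108]]
[[-4.69, 2.21, -0.07], [-0.0, 0.0, 0.108]]
[[-4.42, 2.71, -0.07], [-0.0, 0.0, 0.108]]
[[-4.1, 3.17, -0.07], [-0.0, 0.0, 0.108]]
[[-3.74, 3.59, -0.07], [-0.0, 0.0, 0.108]]
```

```bash
python3 -m jog '[[[-3.4,-3.9,-0.4],[0,0,0.108],0],[[-3.8,-3.5,-0.4],[0,0,0.108],0],[[-4.1,-3.1,-0.4],[0,0,0.108],0],[[-4.5,-2.6,-0.4],[0,0,0.108],0],[[-4.7,-2.1,-0.4],[0,0,0.108],0],[[-4.9,-1.6,-0.4],[0,0,0.108],0],[[-5.1,-1.1,-0.4],[0,0,0.108],0],[[-5.2,-0.5,-0.4],[0,0,0.108],0]]'; python3 -c "
from h import *
stt();plan((.493,-.248,.315),-.44,8)"
```

```text
time: 1.15
position: [0.32, 0.1282, 0.3361]
tool_rot: [[-0.413, 0.911, 0.0], [0.911, 0.413, 0.0], [-0.0, 0.0, -1.0]]
force: [0.5, 0.4, 0.2]
width: 0.0856
t 1.15 p [0.32   0.1282 0.3361] yang 0.4258 tilt [0.0005 0.0001] F [0.5 0.4 0.2] w 0.0856 q [ 0.38 -0.08 -0.29  1.36 -0.    1.53]
[[-5.18, 0.03, 0.26], [0.0, -0.0, 0.108]]
[[-5.14, 0.59, 0.26], [0.0, -0.0, 0.108]]
[[-5.05, 1.14, 0.26], [0.0, -0.0, 0.108]]
[[-4.9, 1.68, 0.26], [0.0, -0.0, 0.108]]
[[-4.69, 2.2, 0.26], [0.0, -0.0, 0.108]]
[[-4.42, 2.69, 0.26], [0.0, -0.0, 0.108]]
[[-4.11, 3.15, 0.26], [0.0, -0.0, 0.108]]
[[-3.74, 3.58, 0.26], [0.0, -0.0, 0.108]]
```

```bash
python3 -m jog '[[[-5.2,0,0.25],[0,0,0.108],0],[[-5.1,0.6,0.25],[0,0,0.108],0],[[-5.0,1.1,0.25],[0,0,0.108],0],[[-4.9,1.7,0.25],[0,0,0.108],0],[[-4.7,2.2,0.25],[0,0,0.108],0],[[-4.4,2.7,0.25],[0,0,0.108],0],[[-4.1,3.1,0.25],[0,0,0.108],0],[[-3.7,3.6,0.25],[0,0,0.108],0]]' ;python3 -m jog '[[[0,0,0],[0,0,0],0]]'>/dev/null; python3 -c "
from h import *
stt();o,im=snap('wrist','w1.png')
print(proj('wrist',st(S,[(0,0,.193),(0,0,.117),(0,-.052,.162),(.115,0,.153)]),obs=o))"
```

```text
time: 2.15
position: [0.4943, -0.2464, 0.3156]
tool_rot: [[0.425, 0.905, -0.0], [0.905, -0.425, 0.0], [0.0, -0.0, -1.0]]
force: [0.5, 1.8, 1.0]
width: 0.0853
t 2.27 p [ 0.4948 -0.2474  0.3144] yang -0.4392 tilt [-0.0014  0.0002] F [-0.4  0.3  0.6] w 0.0856 q [-0.46  0.28  0.08  1.36 -0.    1.55]
[[277.58109466 212.83199305]
 [278.19014231 183.42622068]
 [313.7355325  256.88180222]
 [425.58152028 111.20292424]]
```

View pics/w1.png

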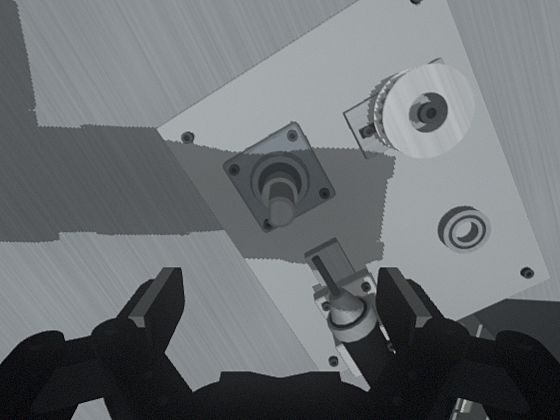

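```bash
python3 - <<'E'
from h import *
im=cv2.imread('pics/w1.png')[140:250,210:350]
im=cv2.normalize(im,None,0,255,cv2.NORM_MINMAX);im=cv2.convertScaleAbs(im,alpha=1.3)
cv2.imwrite('pics/c5.png',cv2.resize(im,(770,605)[:2] if 0 else (756,594),interpolation=cv2.INTER_CUBIC))
E
```

```text
(no output)
```

View pics/c5.png

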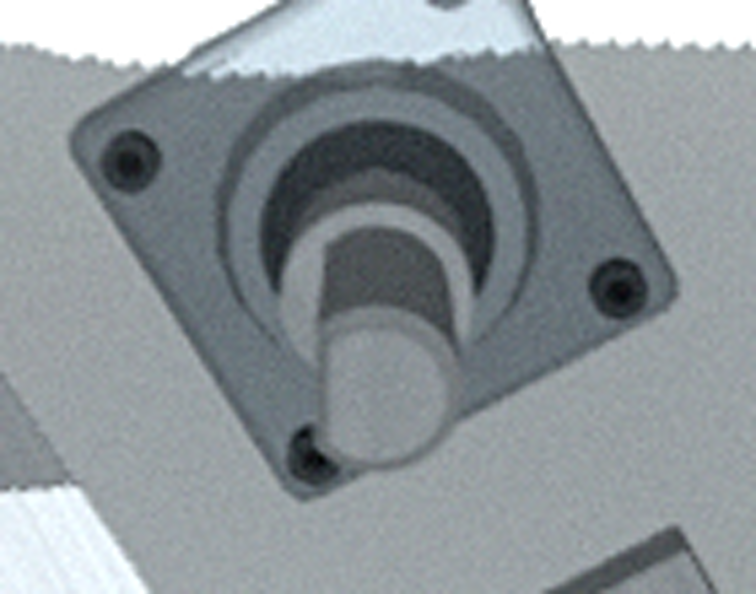

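```bash
python3 -c "
from h import *
plan((.4995-.055*.427,-.2348-.055*.904,.272),-.44,2)"
```

```text
[[-2.13, 0.01, 2.14], [-0.001, -0.0, 0.002]]
[[-2.13, 0.01, 2.14], [-0.001, -0.0, 0.002]]
```

```bash
python3 -m jog '[[[-2.1,0,2.1],[0,0,0],0],[[-2.1,0,2.1],[0,0,0],0],[[0,0,0],[0,0,0],0]]'; python3 - <<'E'
from h import *
stt();o,im=snap('wrist','w2.png')
u=proj('wrist',st(S,[(0,0,.193),(0,0,.143),(0,0,.117),(0,-.052,.162)]),obs=o);print(u)
x,y=u[1].astype(int)
c=im[max(0,y-75):y+75,x-95:x+95];c=cv2.normalize(c,None,0,255,cv2.NORM_MINMAX)
print(x-95,max(0,y-75));cv2.imwrite('pics/c6.png',cv2.resize(c,None,fx=4,fy=4,interpolation=cv2.INTER_CUBIC))
E
```

```text
time: 2.7
position: [0.4748, -0.2821, 0.2729]
tool_rot: [[0.421, 0.907, -0.003], [0.907, -0.421, 0.001], [0.0, -0.003, -1.0]]
force: [0.1, 0.2, 0.5]
width: 0.0855
t 2.7 p [ 0.4748 -0.2821  0.2729] yang -0.4351 tilt [-0.0025  0.0015] F [0.1 0.2 0.5] w 0.0855 q [-0.54  0.3  -0.01  1.27 -0.    1.47]
[[284.76371153 158.97175314]
 [283.72431153 145.17305745]
 [283.35924305 140.3265413 ]
 [328.7155607  226.96497587]]
188 70
```

View pics/c6.png

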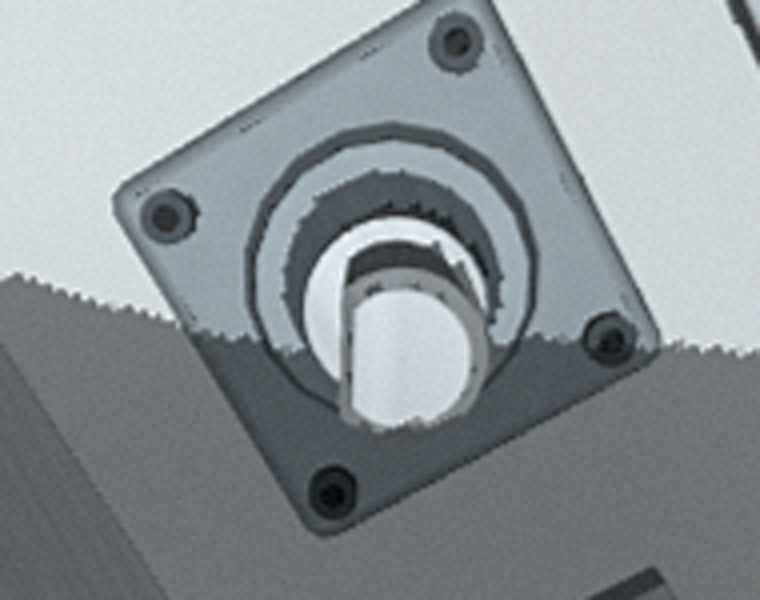

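```bash
python3 -c "
from h import *
plan((.5014,-.2353,.28),-.437,2)"
```

```text
[[2.66, 0.19, -0.3], [-0.001, -0.0, 0.001]]
[[2.66, 0.19, -0.3], [-0.001, -0.0, 0.001]]
```

```bash
python3 -m jog '[[[2.65,0.2,-0.4],[0,0,0],0],[[2.65,0.2,-0.2],[0,0,0],0],[[0,0,0],[0,0,0],0],[[0,0,0],[0,0,0],0]]'; python3 - <<'E'
from h import *
stt();o,im=snap('wrist','w3.png')
print(proj('wrist',st(S,[(0,0,.193)]),obs=o))
plan((.5014,-.2353,.233),-.437,3)
E
```

```text
time: 3.25
position: [0.5023, -0.2359, 0.2806]
tool_rot: [[0.42, 0.907, 0.001], [0.907, -0.42, -0.001], [-0.0, 0.001, -1.0]]
force: [0.0, -0.9, 0.1]
width: 0.0855
t 3.25 p [ 0.5023 -0.2359  0.2806] yang -0.4336 tilt [ 0.0007 -0.0006] F [ 0.  -0.9  0.1] w 0.0855 q [-0.44  0.3   0.01  1.28 -0.    1.57]
[[273.19984329 258.09492684]]
[[0.02, -0.03, 1.58], [0.0, 0.0, 0.001]]
[[0.02, -0.03, 1.58], [0.0, 0.0, 0.001]]
[[0.02, -0.03, 1.58], [0.0, 0.0, 0.001]]
```

View pics/w3.png

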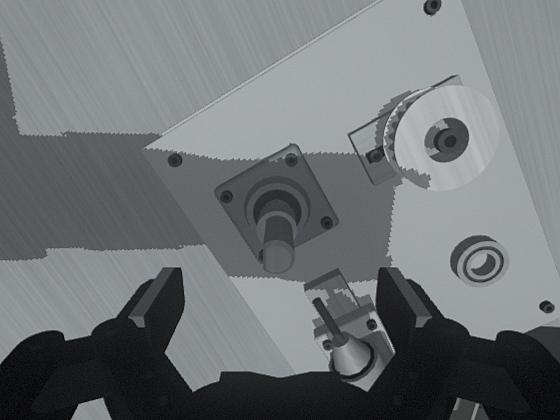

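The shaft end is at about (276,257), between the open fingers and where I predicted it. The flat is on the image left (tool -y). I'll descend and pinch.

```bash
python3 -m jog '[[[0,0,1.6],[0,0,0],0],[[0,0,1.6],[0,0,0],0],[[0,0,1.5],[0,0,0],0.3],[[0,0,0],[0,0,0],0.6],[[0,0,0],[0,0,0],1],[[0,0,0],[0,0,0],1],[[0,0,0],[0,0,0],1],[[0,0,0],[0,0,0],1]]';python3 -m jog '[[[0,0,0],[0,0,0],1],[[0,0,0],[0,0,0],1]]'; python3 -c "
from h import *
stt();snap('wrist','w4.png')"
```

```text
time: 4.3
position: [0.5015, -0.2361, 0.2338]
tool_rot: [[0.422, 0.907, -0.001], [0.907, -0.422, -0.0], [-0.0, -0.001, -1.0]]
force: [-5.3, 1.8, 5.7]
width: 0.0158
time: 4.55
position: [0.5015, -0.2361, 0.2338]
tool_rot: [[0.422, 0.907, -0.001], [0.907, -0.422, -0.0], [-0.0, -0.001, -1.0]]
force: [-4.7, 1.8, 6.0]
width: 0.0157
t 4.55 p [ 0.5015 -0.2361  0.2338] yang -0.4352 tilt [-0.0007 -0.    ] F [-4.7  1.8  6. ] w 0.0157 q [-0.44  0.32 -0.08  1.17 -0.    1.57]
```

View pics/w4.png

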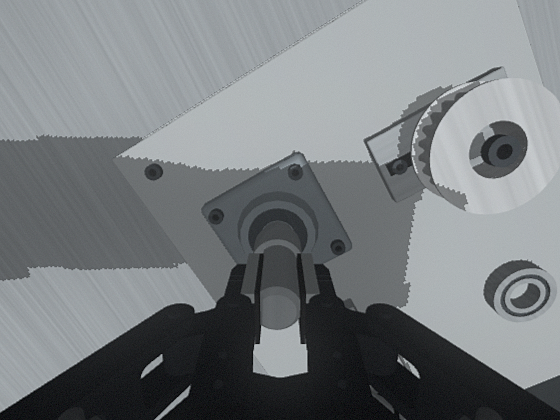

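```bash
python3 -m jog '[[[0.03,0,0],[0,0,-0.175],1],[[0.03,0,0],[0,0,-0.175],1],[[0.03,0,0],[0,0,-0.175],1],[[0.03,0,0],[0,0,-0.175],1],[[0.03,0,0],[0,0,-0.175],1],[[0.03,0,0],[0,0,-0.175],1]]';python3 -c "
from h import *
stt()"
```

```text
time: 5.35
position: [0.5008, -0.2347, 0.2338]
tool_rot: [[-0.581, 0.814, -0.002], [0.814, 0.581, -0.001], [0.001, -0.002, -1.0]]
force: [-9.5, -1.5, 6.9]
width: 0.0159
t 5.35 p [ 0.5008 -0.2347  0.2338] yang 0.6201 tilt [-0.0021 -0.0008] F [-9.5 -1.5  6.9] w 0.0159 q [-0.44  0.32 -0.08  1.17 -0.    0.51]
```

```bash
python3 -m jog '[[[0.03,0,0],[0,0,-0.175],1],[[0.03,0,0],[0,0,-0.175],1],[[0.03,0,0],[0,0,-0.175],1],[[0.03,0,0],[0,0,-0.175],1],[[0.03,0,0],[0,0,-0.175],1],[[0.03,0,0],[0,0,-0.17],1],[[0,0,0],[0,0,0],1],[[0,0,0],[0,0,0],1]]';python3 -c "
from h import *
stt();snap('wrist','w5.png')"
```

```text
time: 6.35
position: [0.4992, -0.2346, 0.2338]
tool_rot: [[-0.996, -0.088, -0.002], [-0.088, 0.996, -0.002], [0.002, -0.002, -1.0]]
force: [-9.6, -6.2, 6.0]
width: 0.0161
t 6.35 p [ 0.4992 -0.2346  0.2338] yang 1.659 tilt [-0.0023 -0.0025] F [-9.6 -6.2  6. ] w 0.0161 q [-0.44  0.32 -0.09  1.17 -0.   -0.53]
```

View pics/w5.png

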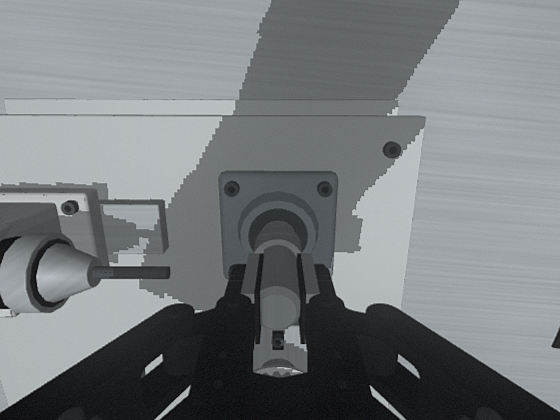

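```bash
python3 -m jog '[[[0,0,0],[0,0,0],1],[[0,0,0],[0,0,0],0.5],[[0,0,0],[0,0,0],0.5],[[0,0,0],[0,0,0],0.5],[[0,0,-1],[0,0,0],0.5],[[0,0,-2.5],[0,0,0],0.5],[[0,0,-2.5],[0,0,0],0.2],[[0,0,0],[0,0,0],0]]';python3 - <<'E'
from h import *
stt();o,im=snap('wrist','w6.png')
u=proj('wrist',st(S,[(0,0,.193),(0,0,.143)]),obs=o);print(u)
x,y=u[0].astype(int);print(x-95,y-90)
c=cv2.normalize(im[y-90:y+60,x-95:x+95],None,0,255,cv2.NORM_MINMAX)
cv2.imwrite('pics/c7.png',cv2.resize(c,None,fx=4,fy=4,interpolation=cv2.INTER_CUBIC))
E
```

```text
time: 7.4
position: [0.5015, -0.2341, 0.2954]
tool_rot: [[-0.996, -0.089, 0.004], [-0.089, 0.996, -0.002], [-0.004, -0.002, -1.0]]
force: [-0.0, 0.0, -0.0]
width: 0.077
t 7.4 p [ 0.5015 -0.2341  0.2954] yang 1.6601 tilt [ 0.0037 -0.0018] F [-0.  0. -0.] w 0.077 q [-0.44  0.29  0.03  1.31 -0.   -0.53]
[[278.38323882 239.46891528]
 [278.82623039 211.12546229]]
183 149
```

View pics/c7.png

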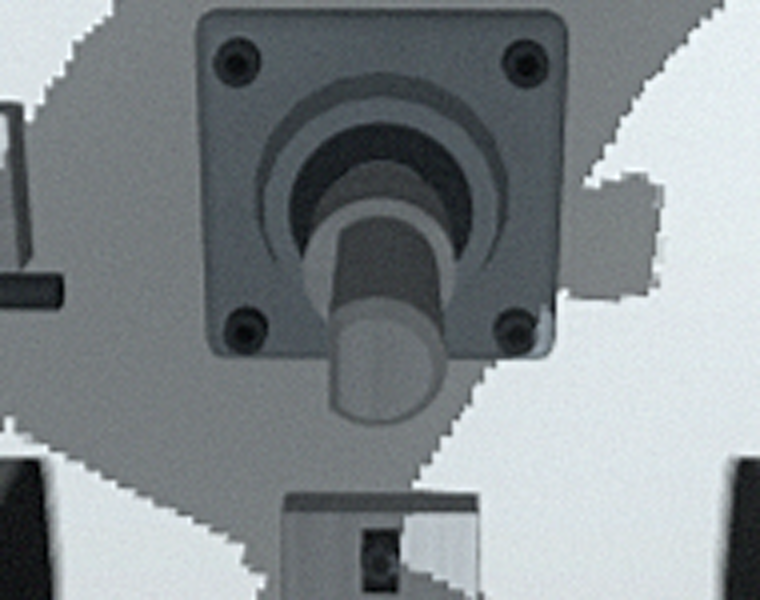

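```bash
python3 -c "
from h import *
plan((.567,.344,.29),1.64,14)"|awk 'NR%5==1'
```

```text
[[-0.84, 4.07, 0.03], [-0.0, 0.0, 0.001]]
[[-0.81, 4.08, 0.03], [-0.0, 0.0, 0.001]]
[[-0.78, 4.08, 0.03], [-0.0, 0.0, 0.001]]
```

```bash
python3 -m jog '[[[-0.8,3,0],[0,0,0],0],[[-0.8,4.2,0],[0,0,0],0],[[-0.8,4.2,0],[0,0,0],0],[[-0.8,4.2,0],[0,0,0],0],[[-0.8,4.2,0],[0,0,0],0],[[-0.8,4.2,0],[0,0,0],0],[[-0.8,4.2,0],[0,0,0],0],[[-0.8,4.2,0],[0,0,0],0]]';python3 -m jog '[[[-0.8,4.2,0],[0,0,0],0],[[-0.8,4.2,0],[0,0,0],0],[[-0.8,4.2,1],[0,0,0],0],[[-0.8,4.2,2],[0,0,0],0],[[-0.8,4.2,2],[0,0,0],0],[[-0.8,4.2,2],[0,0,0],0],[[-0.8,3,2],[0,0,0],0],[[0,0,0],[0,0,0],0]]';python3 - <<'E'
from h import *
o=stt();o,im=snap('wrist','w7.png');print(proj('wrist',[(.561,.344,.045)],obs=o))
E
```

```text
time: 8.45
position: [0.5352, 0.096, 0.2921]
tool_rot: [[-0.996, -0.089, -0.001], [-0.089, 0.996, -0.0], [0.001, -0.0, -1.0]]
force: [0.3, 0.0, 0.3]
width: 0.0854
time: 9.45
position: [0.5651, 0.3819, 0.1994]
tool_rot: [[-0.996, -0.091, -0.004], [-0.091, 0.996, -0.002], [0.004, -0.002, -1.0]]
force: [-0.4, 0.1, -0.1]
width: 0.0851
t 9.45 p [0.5651 0.3819 0.1994] yang 1.6624 tilt [-0.0039 -0.0025] F [-0.4  0.1 -0.1] w 0.0851 q [0.59 0.56 0.21 1.23 0.   0.5 ]
[[226.80360214 204.46574179]]
```

View pics/w7.png

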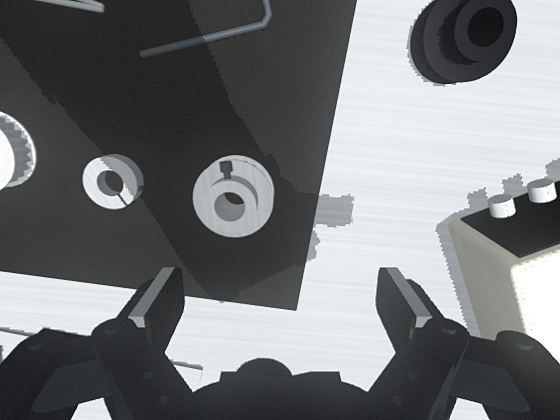

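```bash
python3 - <<'E'
from h import *
im=cv2.imread('pics/w7.png')[145:245,170:300]
cv2.imwrite('pics/c8.png',cv2.resize(im,None,fx=6,fy=6,interpolation=cv2.INTER_CUBIC))
E
```

```text
(no output)
```

View pics/c8.png

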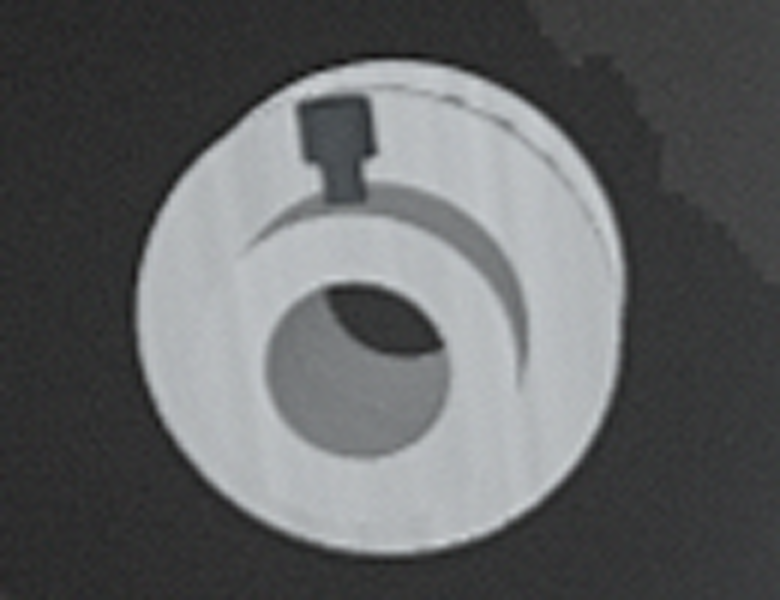

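```bash
python3 - <<'E'
from h import *
o=manip.get_obs()
def f(q):
    a=q[2];d=np.array([np.cos(a),np.sin(a)])
    return np.r_[(proj('wrist',[[q[0],q[1],.045]],obs=o)[0]-(229.7,206.7)),.5*(proj('wrist',[np.r_[q[:2]+.031*d,.041]],obs=o)[0]-(225.5,161.3))]
s=least_squares(f,[.561,.344,3.2]);print(s.x,s.fun)
yx=s.x[2]-np.pi/2; print('jaw yang',yx)
plan((s.x[0],s.x[1],.13),yx,4)
E
```

```text
[0.56314415 0.34490675 3.2983636 ] [-0.01849004 -0.29425496  0.03628307  0.55176465]
jaw yang 1.7275672725969358
[[0.13, -0.89, 1.77], [-0.0, -0.001, -0.017]]
[[0.15, -0.89, 1.77], [-0.0, -0.001, -0.017]]
[[0.16, -0.88, 1.77], [-0.0, -0.001, -0.017]]
[[0.18, -0.88, 1.77], [-0.0, -0.001, -0.017]]
```

```bash
python3 - <<'E'
from h import *
o=dict(position=[0,0,0],tool_rot=np.eye(3))
for y in(.0425,.009):
  for x in (0.011,-.011):
    for z in(.06,.073,.086): print(x,y,z,proj('wrist',[[x,y,z]],obs=o)[0].round(0))
E
```

```text
0.011 0.0425 0.06 [377. 260.]
0.011 0.0425 0.073 [369. 247.]
0.011 0.0425 0.086 [362. 237.]
-0.011 0.0425 0.06 [372. 304.]
-0.011 0.0425 0.073 [365. 288.]
-0.011 0.0425 0.086 [359. 275.]
0.011 0.009 0.06 [299. 260.]
0.011 0.009 0.073 [298. 247.]
0.011 0.009 0.086 [297. 237.]
-0.011 0.009 0.06 [299. 304.]
-0.011 0.009 0.073 [297. 288.]
-0.011 0.009 0.086 [296. 275.]
```

```bash
python3 -m jog '[[[0.15,-0.9,1.5],[0,0,-0.017],0],[[0.15,-0.9,1.5],[0,0,-0.017],0],[[0.15,-0.9,1.5],[0,0,-0.017],0],[[0.15,-0.9,1.5],[0,0,-0.017],0],[[0,0,0],[0,0,0],0]]';python3 - <<'E'
from h import *
o=stt();o,im=snap('wrist','w8.png');print(proj('wrist',[(.5631,.3449,.045)],obs=o))
plan((.5631,.3449,.098),1.7276,4)
cv2.imwrite('pics/c9.png',cv2.resize(im[200:390,150:410],None,fx=3,fy=3,interpolation=cv2.INTER_CUBIC))
E
```

```text
time: 10.12
position: [0.564, 0.3422, 0.1426]
tool_rot: [[-0.988, -0.155, -0.002], [-0.155, 0.988, -0.001], [0.002, -0.001, -1.0]]
force: [-0.4, 0.1, 0.1]
width: 0.0854
t 10.12 p [0.564  0.3422 0.1426] yang 1.7261 tilt [-0.0015 -0.0012] F [-0.4  0.1  0.1] w 0.0854 q [ 0.55  0.55  0.06  1.08 -0.    0.39]
[[284.23802353 246.51133664]]
[[0.03, 0.05, 1.14], [-0.0, -0.0, -0.0]]
[[0.03, 0.05, 1.14], [-0.0, -0.0, -0.0]]
[[0.03, 0.05, 1.14], [-0.0, -0.0, -0.0]]
[[0.03, 0.05, 1.14], [-0.0, -0.0, -0.0]]
```

View pics/c9.png

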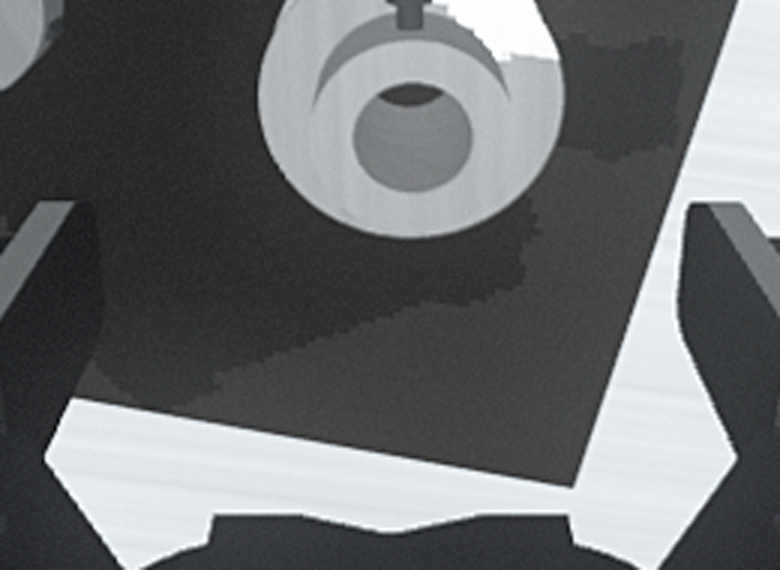

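```bash
python3 -m jog '[[[0.03,0.1,1.1],[0,0,0],0],[[0.03,0.1,1.1],[0,0,0],0],[[0.03,0.1,1.1],[0,0,0],0],[[0,0,1.1],[0,0,0],0],[[0,0,0],[0,0,0],0],[[0,0,0],[0,0,0],0.3],[[0,0,0],[0,0,0],0.6],[[0,0,0],[0,0,0],1]]';python3 -m jog '[[[0,0,0],[0,0,0],1],[[0,0,0],[0,0,0],1],[[0,0,0],[0,0,0],1],[[0,0,0],[0,0,0],1]]';python3 - <<'E'
from h import *
o=stt();o,im=snap('wrist','w9.png')
E
```

```text
time: 11.18
position: [0.5633, 0.347, 0.0997]
tool_rot: [[-0.988, -0.157, 0.001], [-0.157, 0.988, 0.001], [-0.001, 0.0, -1.0]]
force: [-1.1, -0.2, 1.7]
width: 0.0349
time: 11.68
position: [0.5634, 0.3471, 0.0997]
tool_rot: [[-0.988, -0.157, 0.001], [-0.157, 0.988, 0.001], [-0.001, 0.0, -1.0]]
force: [-0.4, -0.9, 5.9]
width: 0.035
t 11.68 p [0.5634 0.3471 0.0997] yang 1.728 tilt [0.0012 0.0007] F [-0.4 -0.9  5.9] w 0.035 q [ 0.55  0.59  0.    0.98 -0.    0.39]
```

View pics/w9.png

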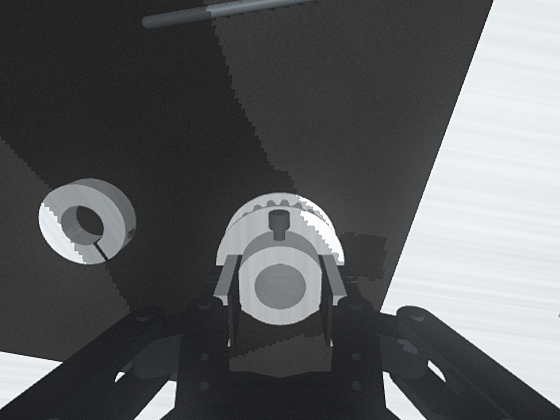

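```bash
python3 -m jog '[[[0,0,-1],[0,0,0],1],[[0,0,-3],[0,0,0],1],[[0,0,-4],[0,0,0],1],[[0,0,-4],[0,0,0],1],[[0,0,-4],[0,0,0],1],[[0,0,-4],[0,0,0],1],[[0,0,0],[0,0,0],1]]';python3 - <<'E'
from h import *
o=stt();o,im=snap('wrist','w10.png');snap('scene','s10.png')
e=dict(position=[0,0,0],tool_rot=np.eye(3))
for x in(-.003,0,.003):print(x,proj('wrist',[[x,0,.0547],[x+.031,0,.0627-.0045]],obs=e))
cv2.imwrite('pics/c10.png',cv2.resize(im[180:360,170:390],None,fx=3.5,fy=3.3,interpolation=cv2.INTER_CUBIC))
E
```

```text
time: 12.6
position: [0.5638, 0.3473, 0.3028]
tool_rot: [[-0.988, -0.157, 0.005], [-0.157, 0.988, 0.003], [-0.005, 0.002, -1.0]]
force: [0.5, -0.3, -2.2]
width: 0.0349
t 12.6 p [0.5638 0.3473 0.3028] yang 1.728 tilt [0.005  0.0029] F [ 0.5 -0.3 -2.2] w 0.0349 q [ 0.55  0.48  0.35  1.43 -0.    0.39]
-0.003 [[278.76140777 294.94859979]
 [278.71081547 224.79314096]]
0 [[278.75418712 288.8447057 ]
 [278.70293589 217.94948212]]
0.003 [[278.74687363 282.66232357]
 [278.69495046 211.01388016]]
```

View pics/c10.png

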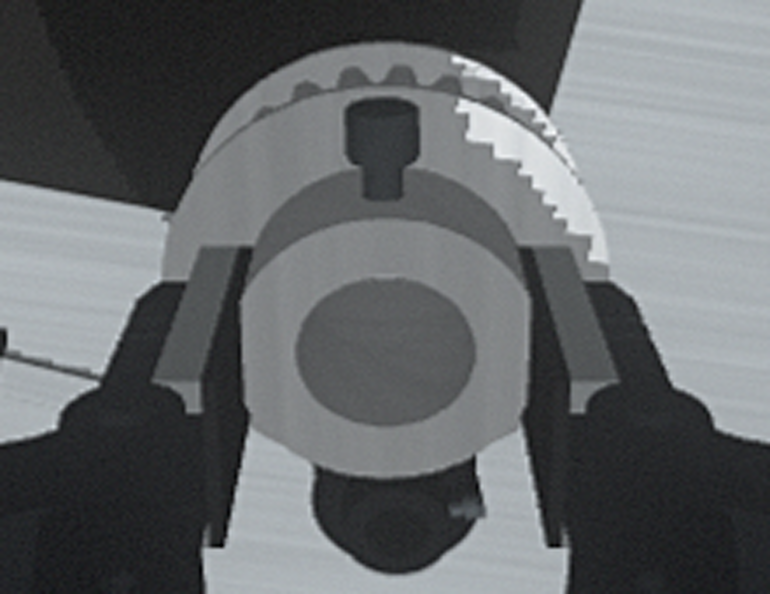

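```bash
python3 -c "
from h import *
plan((.5004,-.2345,.325),3.235,16)"
```

```text
[[0.95, -3.53, -0.16], [-0.0, -0.0, -0.094]]
[[1.28, -3.42, -0.16], [-0.0, -0.0, -0.094]]
[[1.6, -3.29, -0.16], [-0.0, -0.0, -0.094]]
[[1.9, -3.12, -0.16], [-0.0, -0.0, -0.094]]
[[2.19, -2.93, -0.16], [-0.0, -0.0, -0.094]]
[[2.45, -2.71, -0.16], [-0.0, -0.0, -0.094]]
[[2.7, -2.47, -0.16], [-0.0, -0.0, -0.094]]
[[2.92, -2.2, -0.16], [-0.0, -0.0, -0.094]]
[[3.11, -1.92, -0.16], [-0.0, -0.0, -0.094]]
[[3.28, -1.62, -0.16], [-0.0, -0.0, -0.094]]
[[3.41, -1.3, -0.16], [-0.0, -0.0, -0.094]]
[[3.52, -0.98, -0.16], [-0.0, -0.0, -0.094]]
[[3.6, -0.64, -0.16], [-0.0, -0.0, -0.094]]
[[3.64, -0.3, -0.16], [-0.0, -0.0, -0.094]]
[[3.65, 0.04, -0.16], [-0.0, -0.0, -0.094]]
[[3.63, 0.39, -0.16], [-0.0, -0.0, -0.094]]
```

```bash
python3 -m jog '[[[0.9,-3.5,-0.3],[0,0,-0.094],1],[[1.3,-3.4,-0.3],[0,0,-0.094],1],[[1.6,-3.3,-0.3],[0,0,-0.094],1],[[1.9,-3.1,-0.3],[0,0,-0.094],1],[[2.2,-2.9,-0.3],[0,0,-0.094],1],[[2.4,-2.7,-0.3],[0,0,-0.094],1],[[2.7,-2.5,-0.3],[0,0,-0.094],1],[[2.9,-2.2,-0.1],[0,0,-0.094],1]]';python3 -m jog '[[[3.1,-1.9,-0.1],[0,0,-0.094],1],[[3.3,-1.6,-0.1],[0,0,-0.094],1],[[3.4,-1.3,0],[0,0,-0.094],1],[[3.5,-1,0],[0,0,-0.094],1],[[3.6,-0.6,0],[0,0,-0.094],1],[[3.6,-0.3,0],[0,0,-0.094],1],[[3.0,0,0],[0,0,-0.094],1],[[0,0,0],[0,0,0],1]]';python3 -c "
from h import *
o=stt();snap('wrist','w11.png');plan((.5004,-.2345,.32),3.235,3)"
```

```text
time: 13.7
position: [0.5313, 0.056, 0.3194]
tool_rot: [[-0.612, -0.791, -0.003], [-0.791, 0.612, -0.0], [0.002, 0.002, -1.0]]
force: [0.6, -0.4, -1.4]
width: 0.0349
time: 14.7
position: [0.5041, -0.1912, 0.3212]
tool_rot: [[-0.006, -1.0, -0.003], [-1.0, 0.006, 0.001], [-0.001, 0.003, -1.0]]
force: [0.2, 1.2, -1.3]
width: 0.0351
t 14.7 p [ 0.5041 -0.1912  0.3212] yang 3.1358 tilt [-0.0028  0.0007] F [ 0.2  1.2 -1.3] w 0.0351 q [-0.36  0.26  0.06  1.37 -0.   -1.93]
[[1.48, 0.12, 0.05], [0.001, 0.0, -0.033]]
[[1.47, 0.17, 0.05], [0.001, 0.0, -0.033]]
[[1.47, 0.22, 0.05], [0.001, 0.0, -0.033]]
```

View pics/w11.png

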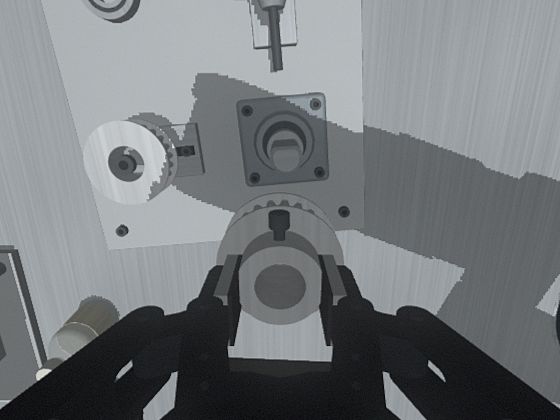

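```bash
python3 - <<'E'
from h import *
o=manip.get_obs();im=cv2.imread('pics/w11.png')
print(proj('wrist',[(.5,-.2355,.193),(.5,-.2355,.143)],obs=o))
c=cv2.normalize(im[80:200,210:360],None,0,255,cv2.NORM_MINMAX)
cv2.imwrite('pics/c11.png',cv2.resize(c,None,fx=5,fy=5,interpolation=cv2.INTER_CUBIC))
E
```

```text
[[287.13513353 156.24613783]
 [285.60443534 145.56379127]]
```

View pics/c11.png

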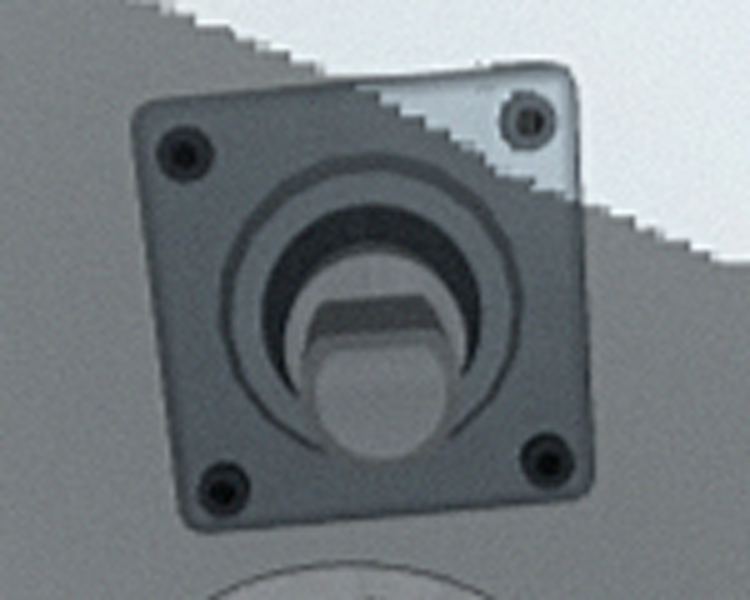

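```bash
python3 -m jog '[[[1.45,0.15,0],[0,0,-0.033],1],[[1.45,0.15,0],[0,0,-0.033],1],[[1.4,0.2,0],[0,0,-0.033],1],[[0,0,0],[0,0,0],1],[[0,0,0],[0,0,0],1]]';python3 -c "
from h import *
o=stt();plan((.5003,-.2340,.30),3.235,2);snap('scene','s11.png');snap('side','d11.png')
import cv2
for a,x,y in(('s11',100,90),('d11',245,70)):
  im=cv2.imread('pics/%s.png'%a)[y:y+110,x:x+110];cv2.imwrite('pics/c%s.png'%a,cv2.resize(im,None,fx=5,fy=5,interpolation=cv2.INTER_CUBIC))
"
```

```text
time: 15.38
position: [0.5012, -0.2319, 0.3225]
tool_rot: [[0.095, -0.996, -0.001], [-0.996, -0.095, 0.001], [-0.001, 0.001, -1.0]]
force: [-0.2, 0.8, -1.5]
width: 0.0348
t 15.38 p [ 0.5012 -0.2319  0.3225] yang -3.0467 tilt [-0.0008  0.0006] F [-0.2  0.8 -1.5] w 0.0348 q [-0.43  0.28  0.09  1.38  0.   -2.1 ]
[[0.1, 0.05, 1.13], [0.0, 0.0, 0.001]]
[[0.1, 0.05, 1.13], [0.0, 0.0, 0.001]]
```

View pics/cs11.png

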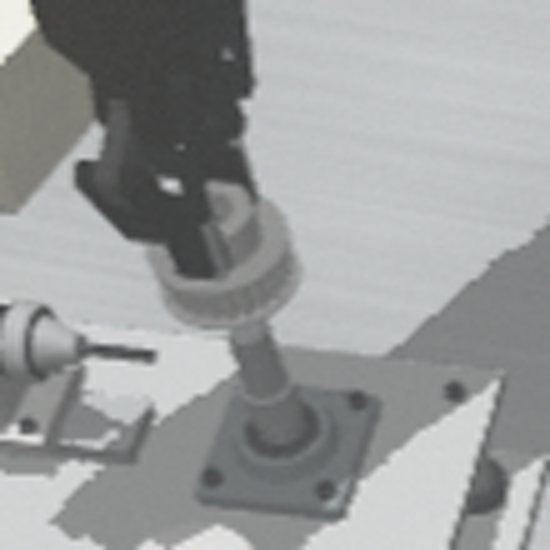

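View pics/cd11.png

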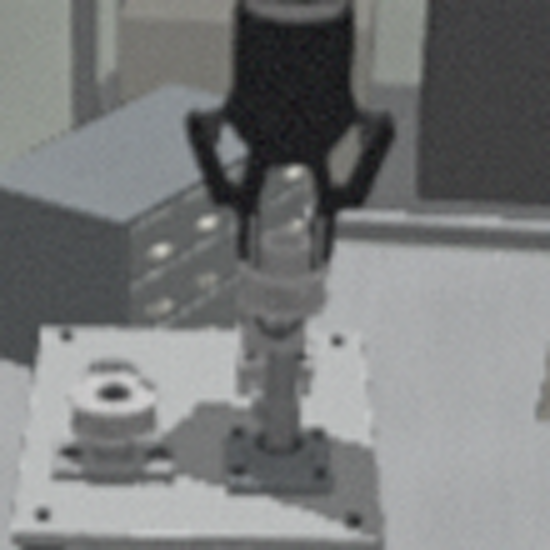

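```bash
python3 -m jog '[[[0.1,0.05,1.1],[0,0,0],1],[[0.1,0.05,1.1],[0,0,0],1],[[0,0,0],[0,0,0],1],[[0,0,0.6],[0,0,0],1],[[0,0,0.4],[0,0,0],1],[[0,0,0],[0,0,0],1]]';python3 -c "
from h import *
o=stt();print(o['moment']);plan((.5003,-.2340,.2257),3.235,1)"
```

```text
time: 16.23
position: [0.5003, -0.2349, 0.2907]
tool_rot: [[0.095, -0.995, -0.0], [-0.995, -0.095, 0.0], [-0.0, 0.0, -1.0]]
force: [-0.1, -0.4, -1.4]
width: 0.035
t 16.23 p [ 0.5003 -0.2349  0.2907] yang -3.0463 tilt [-0.0005  0.0001] F [-0.1 -0.4 -1.4] w 0.035 q [-0.44  0.29  0.03  1.31 -0.   -2.11]
[0.00211352 0.03460837 0.02831892]
[[-0.09, -0.01, 6.5], [0.0, 0.0, 0.002]]
```

```bash
python3 -m jog '[[[-0.05,0,0.3],[0,0,0],1],[[0,0,0.3],[0,0,0],1],[[0,0,0.4],[0,0,0],1],[[0,0,0],[0,0,0],1]]';python3 -c "
from h import *
o=stt();print(o['moment'])"
```

```text
time: 16.73
position: [0.5002, -0.2344, 0.2805]
tool_rot: [[0.095, -0.995, -0.001], [-0.995, -0.095, 0.0], [-0.0, 0.001, -1.0]]
force: [-0.3, -1.3, -1.1]
width: 0.0349
t 16.73 p [ 0.5002 -0.2344  0.2805] yang -3.0462 tilt [-0.0006  0.0002] F [-0.3 -1.3 -1.1] w 0.0349 q [-0.44  0.29  0.    1.28 -0.   -2.1 ]
[ 0.00804134 -0.00166055  0.02297208]
```

No contact so far, and the underside is about 9 mm below the shaft end. I'll keep lowering.

```bash
python3 -m jog '[[[0,0,0.5],[0,0,0],1],[[0,0,0.5],[0,0,0],1],[[0,0,0.5],[0,0,0],1],[[0,0,0.5],[0,0,0],1],[[0,0,0],[0,0,0],1]]';python3 -c "
from h import *
o=stt();print(o['moment']);snap('wrist','w12.png')"
```

```text
time: 17.35
position: [0.5002, -0.2344, 0.2604]
tool_rot: [[0.095, -0.995, -0.001], [-0.995, -0.095, 0.0], [-0.0, 0.001, -1.0]]
force: [0.5, -0.2, -1.2]
width: 0.0351
t 17.35 p [ 0.5002 -0.2344  0.2604] yang -3.0462 tilt [-0.0008  0.0003] F [ 0.5 -0.2 -1.2] w 0.0351 q [-0.44  0.3  -0.04  1.23 -0.   -2.1 ]
[0.01349137 0.01286032 0.01633817]
```

View pics/w12.png

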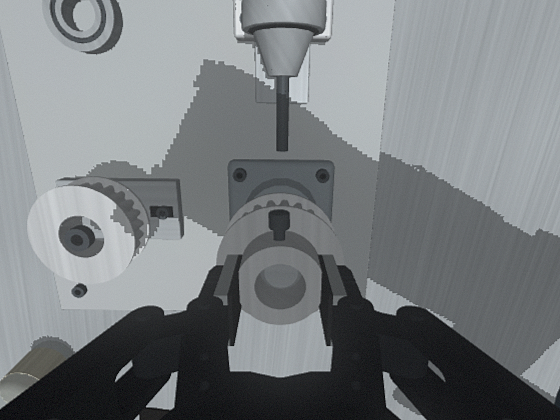

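```bash
python3 -m jog '[[[0,0,0.5],[0,0,0],1],[[0,0,0.5],[0,0,0],1],[[0,0,0.5],[0,0,0],1],[[0,0,0.5],[0,0,0],1],[[0,0,0.5],[0,0,0],1],[[0,0,0.5],[0,0,0],1],[[0,0,0.4],[0,0,0],1],[[0,0,0],[0,0,0],1]]';python3 - <<'E'
from h import *
o=stt();print(o['moment'])
for n,f,b in(('wrist','w13',(150,170,260,190)),('scene','s13',(115,120,110,82)),('side','d13',(240,95,110,82))):
    _,im=snap(n,f+'.png');x,y,w,h=b;k=780/w;cv2.imwrite('pics/c%s.png'%f,cv2.resize(im[y:y+h,x:x+w],None,fx=k,fy=k,interpolation=cv2.INTER_CUBIC))
E
```

```text
time: 18.4
position: [0.5002, -0.2344, 0.2266]
tool_rot: [[0.095, -0.995, -0.001], [-0.995, -0.095, 0.0], [-0.0, 0.001, -1.0]]
force: [0.2, 1.0, -0.6]
width: 0.035
t 18.4 p [ 0.5002 -0.2344  0.2266] yang -3.0462 tilt [-0.0005  0.0001] F [ 0.2  1.  -0.6] w 0.035 q [-0.44  0.32 -0.1   1.15 -0.   -2.1 ]
[-0.0357506 -0.0128008  0.0250223]
```

View pics/cw13.png

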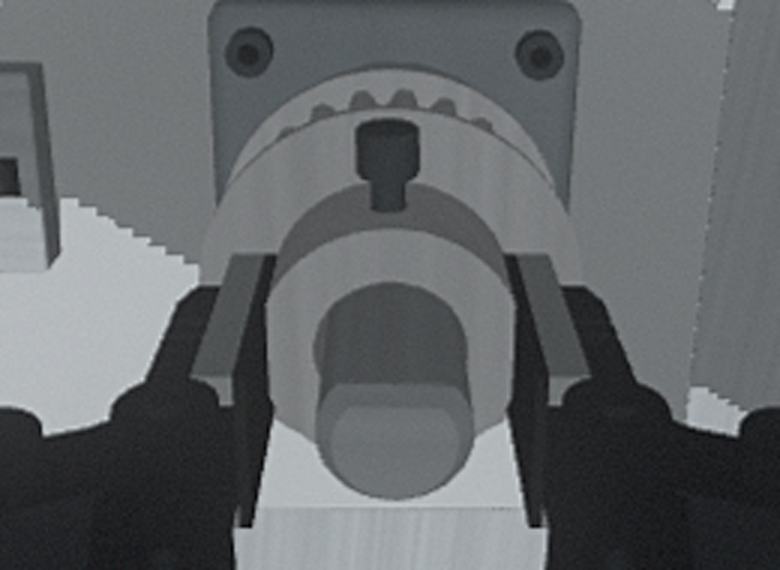

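View pics/cs13.png

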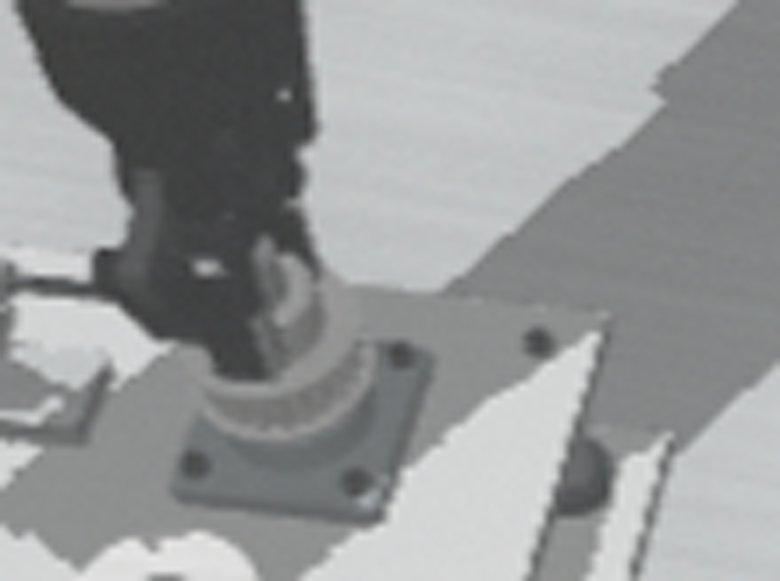

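View pics/cd13.png

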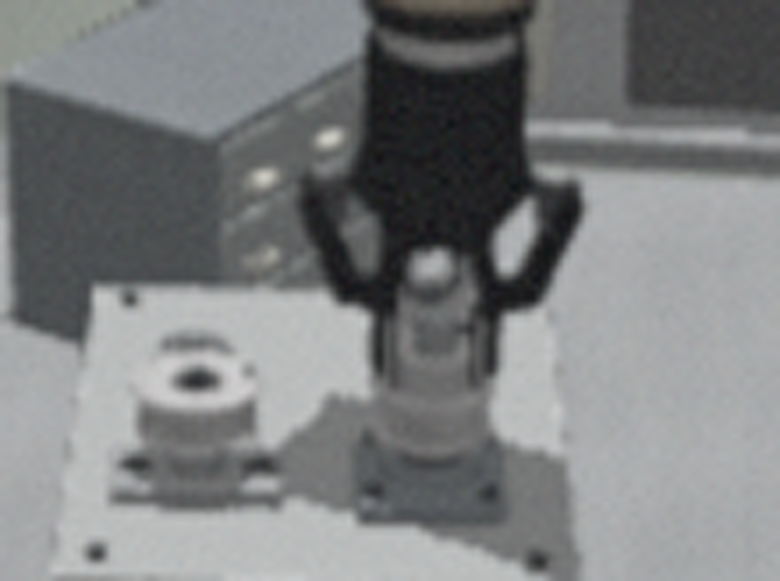

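```bash
python3 - <<'E'
from h import *
t=np.linspace(0,2*np.pi,60);k=780/110
for n,b,f in(('side',(240,95),'cd13'),('scene',(115,120),'cs13')):
    im=cv2.imread('pics/%s.png'%f)
    for z,col in((.129,(0,0,255)),(.153,(0,255,0)),(.171,(255,0,0))):
        r=.019 if z>.16 else .0305
        for cx in (0,.115):
            if cx and z>.16: continue
            P=proj(n,st((.5,-.235,.0934),np.c_[cx+r*np.cos(t),r*np.sin(t),0*t+z]))
            cv2.polylines(im,[((P-b)*k).astype(int)],True,col,1)
    cv2.imwrite('pics/o_%s.png'%f,im)
E
```

```text
(no output)
```

View pics/o_cd13.png

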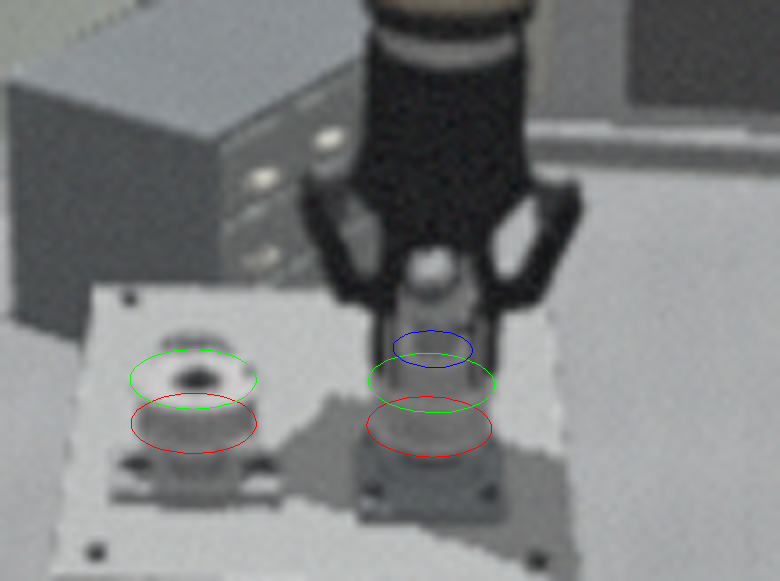

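View pics/o_cs13.png

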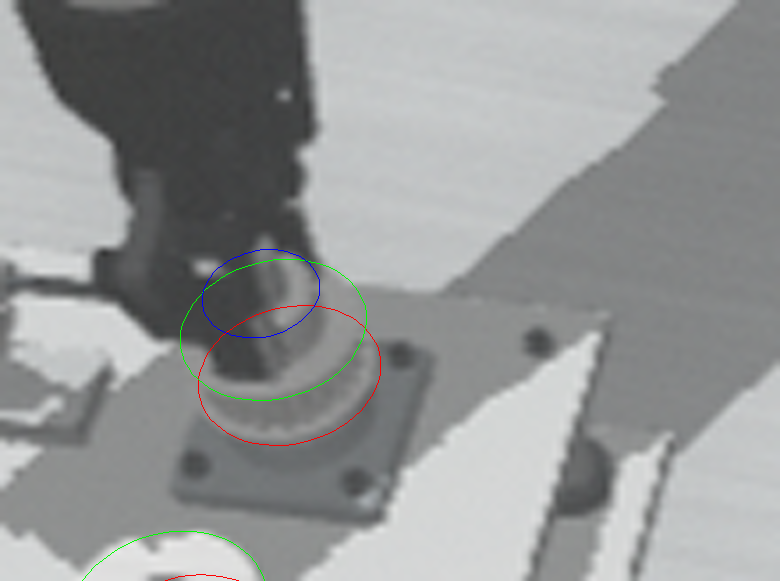

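```bash
python3 -c "
from h import *
stt();print(manip.close_job())"
```

```text
t 18.55 p [ 0.5005 -0.2345  0.2271] yang -3.0462 tilt [ 0.0002 -0.0002] F [-0.4 -0.2 -0.5] w 0.035 q [-0.44  0.32 -0.1   1.15 -0.   -2.1 ]
the job is handed in; nothing more can be done
None
```

The pulley is on the shaft, hub up, and I handed the job in at 18.6 s with the fingers still gripping the hub. No verdict came back.

**Flat:** I pinched the shaft across its flat and turned it about 2.1 rad until the flat faced the bit. The opening read 16 mm against the nominal 17 mm, so I was on the flat and not the round side. After letting go, the wrist picture showed the flat square to the bit.

**Pulley:** I took the aluminium hubbed pulley from the mat, turned it so its screw points at the bit, and lowered it onto the shaft without noticeable contact force.

**Last checks:**
- **Seating:** the shaft stands through the bore, and the tool is upright.
- **Screw:** before the last stretch of lowering, its head was in line with the bit to about 2 pixels in the wrist picture; the tool did not turn after that.
- **Tooth height:** this was the one small disagreement. The tool position puts the teeth about 1 mm above the idler's, while the side picture suggested about 1 mm low. Both are within the 4 mm allowed, so I left it.
- **Grip:** the opening held at 35 mm on the 38 mm hub, with no slip seen between pictures. The 3 mm difference may be give in the pads.
- **Other parts:** I saw none of them move, but I did not measure their positions again.

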